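# Round cheeses to their ripening boards

## Task

Pick the four round cheese wheels out from among the other cheeses and set each one on the round rimmed ripening board of its own size: the largest wheel on the largest board, the next largest on the next largest, and so on down to the smallest wheel on the smallest board, each standing flat on the floor of its board, inside the rim. Set them down gently, do not drop them, and leave the square cheese and the pyramid cheese where they stand.

Things in the scene. Friction and masses are not known exactly. Their poses are not given: they have to be found in the camera images.
- wheel_a: The largest of the four loose round cheese wheels: an upright cylinder 66 mm in diameter and 48 mm high, edges bevelled 3 to 5 mm, tan rind, about 170 g. Origin at the centre of its underside, z up along its axis; it stands flat on the bench.
- wheel_b: The second largest of the four loose round cheese wheels: an upright cylinder 55 mm in diameter and 44 mm high, edges bevelled 3 to 5 mm, tan rind, about 110 g. Origin at the centre of its underside, z up along its axis; it stands flat on the bench.
- wheel_c: The second smallest of the four loose round cheese wheels: an upright cylinder 44 mm in diameter and 40 mm high, edges bevelled 3 to 5 mm, tan rind, about 64 g. Origin at the centre of its underside, z up along its axis; it stands flat on the bench.
- wheel_d: The smallest of the four loose round cheese wheels: an upright cylinder 33 mm in diameter and 36 mm high, edges bevelled 3 to 5 mm, tan rind, about 34 g. Origin at the centre of its underside, z up along its axis; it stands flat on the bench.
- board_a: The largest of the four round rimmed ripening boards of pale wood, for the largest wheel. It is fixed to the bench. Outside 100 mm across; the flat floor inside the rim is 84 mm across and 6 mm above the bench; the rim is 8 mm thick and its top is 10 mm above the bench. Origin at the centre of its underside, on the bench.
- board_b: The second largest of the four round rimmed ripening boards of pale wood, for the second largest wheel. It is fixed to the bench. Outside 89 mm across; the flat floor inside the rim is 73 mm across and 6 mm above the bench; the rim is 8 mm thick and its top is 10 mm above the bench. Origin at the centre of its underside, on the bench.
- board_c: The second smallest of the four round rimmed ripening boards of pale wood, for the second smallest wheel. It is fixed to the bench. Outside 78 mm across; the flat floor inside the rim is 62 mm across and 6 mm above the bench; the rim is 8 mm thick and its top is 10 mm above the bench. Origin at the centre of its underside, on the bench.
- board_d: The smallest of the four round rimmed ripening boards of pale wood, for the smallest wheel. It is fixed to the bench. Outside 67 mm across; the flat floor inside the rim is 51 mm across and 6 mm above the bench; the rim is 8 mm thick and its top is 10 mm above the bench. Origin at the centre of its underside, on the bench.
- brick: A loose square block of the same tan cheese, 50 by 50 by 40 mm high, 100 g. Not to be moved. Origin at the centre of its underside, x and y along its sides, z up.
- pyramid: A loose blunt pyramid of the same tan cheese, 58 mm square at the foot, about 36 mm square at the top, 45 mm high, 90 g. Not to be moved. Origin at the centre of its underside, x and y along its sides, z up.
Things that resemble listed ones, but are neither listed nor needed, are in the scene too. Leave any black look-alike of the wheel_c alone.

How it is judged:
By the outcome, as a careful person would: the job done as asked, in the order asked, and still so for the second after the job is handed in, with the robot touching nothing.
It also fails if it takes over 106 s, if anything falls off the work surface, if the arm or the gripper's body presses on something with over 40 N, if the wrist force passes 120 N, or if a joint passes its speed limit or range.

## Robot

A 7-joint arm with a two-finger parallel gripper is mounted at the origin on the work surface. World frame = base frame: x ahead of the robot, y to its left, z up, the work surface at z = 0. Lengths are in m, angles in degrees, forces in N, time in s.
With the tool pointing down it reaches from about 0.425 to 0.875 m from the base axis. Payload 8.4 kg.
Tool frame: the origin (TCP) lies on the centre line of the jaws, within the pads' length; the fingertips stand 11 mm ahead of it and the grasp point (between the pads) lies 8 mm behind it; z points along the fingers, y is the direction in which the jaws open and shut (so a half turn about z gives the same grasp; the last joint's range is limited). The gripper opens to 87 mm and grips with 3 to 60 N. Pads are 19 mm wide; open, the fingers measure 117 mm over their backs; the gripper's body (75 mm by 190 mm) begins 51 mm behind the grasp point.
Start: joints at [-80.913, 19.091, 2.286, 83.961, -0.768, 76.965, -3.352], TCP at [0.166, 0.628, 0.234] pointing down, gripper open.
Joint ranges: [-147.57, 147.57], [-21.85, 119.76], [-74.77, 79.35], [14.55, 137.4], [-85.83, 265.84], [4.83, 119.75], [-152.11, 152.11]. Speed limits (degrees/s): [127.2, 127.2, 159.86, 159.86, 180, 180, 180].

## Interface

Orientations are given as [roll, pitch, yaw] about the fixed x, y, z axes, in that order (R = Rz(yaw) Ry(pitch) Rx(roll)).
In Python, from station import telemetry, vision, workorder gives the robot as it stands.
- The arm moves only by the tool jog_arm, never from a script. Its argument "series" is a list of rows, each a list of 2 entries, a list of its own where there are three numbers: the shift along the world's x, y, z in m, then the turn about the world's z in rad. A call has 1 to 8 rows; each row is the pose to reach, as a shift and turn from the pose measured when the call began; what a row does not reach only later rows make up. A row lasts 1/8 s, in which the tool goes at most 62.5 mm and 10.7 degrees, less where a joint would pass 70% of its speed; a pose out of reach is approached as far as the arm can. A call with a gripper value outside its range is refused whole. "grip" is the opening, from 0 (shut) to 1 (fully open), set as the call begins (left out, the last holds). The fingers move at their own pace and stop on an object; "force" is the grip in N (left out, the last holds). Time passes only in rows, so rows that repeat a pose let the fingers close. It gives the time, the measured TCP pose, the force and the opening at its end, in the units of the state.
- telemetry.state(): the state, without advancing time (a new reading comes with each control period).
- vision.read_camera(name): name is "scene" or "top" or "wrist"; returns the picture (420x560x3 uint8, red, green, blue); there is no depth.
- vision.camera_model(name): a dict with "camera_matrix" (3x3 intrinsics, pixels), "extrinsics" (4x4, takes a point from camera to world coordinates); the wrist camera has in their place "tool_from_camera" (4x4, takes a point from camera to tool coordinates, whose origin is the TCP and whose axes are the flange's). Camera axes: x right, y down, z forward; pixel columns grow to the right and rows downward; lengths in m; the calibration is good to about 2 mm. A picture is of the moment at which its call begins: read the wrist's pose just before it. camera_model takes no time and is no camera call.
- workorder.job_done(): hands the job in, once; it reports no verdict.
The state is a dict: "time_s": time; "joints": joint angles; "joint_vel": joint speeds; "joint_torque": joint torques, N m; "tcp_pos": TCP position; "ee_rot": TCP orientation; "contact_force": force on the tool from outside, world axes, zero at the start; "moment": the same for the moment, N m; "grip_width": finger opening in m.
Only numpy, scipy, OpenCV 4.12 (cv2) and the standard library are available. Lean on these libraries where they do the work, as an engineer would, in place of code of your own. Each camera call takes 0.05 s, during which the arm holds its last target.

## Working session

There is one attempt and no reset: what is moved stays moved. The work goes in short steps, Python scripts to look and compute and a tool call to move; the robot and the scene stay as the last step left them, time stands still between calls to the robot, and variables do not carry over. Pictures are saved under pics/ and viewed, and the job is handed in when it is done.

Besides the shell and the picture viewer there is one more tool, called as name(argument=value, ...) on one line, values as JSON. jog_arm: Moves the arm, as the interface text tells. Its arguments: {"type":"object","properties":{"series":{"type":"array"},"grip":{"type":"number"},"force":{"type":"number"}},"required":["series"]}

```bash
mkdir -p pics; ls
python3 - <<'E'
from station import telemetry, vision
import cv2
s=telemetry.state(); print({k:s[k] for k in ('time_s','tcp_pos','ee_rot','grip_width','contact_force')})
for n in ('scene','top','wrist'):
    im=vision.read_camera(n); cv2.imwrite(f'pics/{n}0.png',im[:,:,::-1])
    m=vision.camera_model(n); print(n,m)
E
```

```text
pics
{'time_s': 0.0, 'tcp_pos': array([0.165613  , 0.62809214, 0.23267473]), 'ee_rot': array([-1.79910404e+02,  3.81995220e-03,  1.65229502e+02]), 'grip_width': 0.0866735670760098, 'contact_force': array([ 0.34016322, -0.41741505,  0.24027153])}
scene {'camera_matrix': array([[407.63024624,   0.        , 275.23061451],
       [  0.        , 407.63024624, 205.45192899],
       [  0.        ,   0.        ,   1.        ]]), 'extrinsics': array([[-0.66084812,  0.56251561, -0.496846  ,  1.02717572],
       [ 0.75033488,  0.50987365, -0.42074508,  0.36871736],
       [ 0.01665301, -0.65084948, -0.75902413,  0.70500282],
       [ 0.        ,  0.        ,  0.        ,  1.        ]])}
top {'camera_matrix': array([[517.15956015,   0.        , 283.05243237],
       [  0.        , 517.15956015, 208.08962485],
       [  0.        ,   0.        ,   1.        ]]), 'extrinsics': array([[ 0.01130249, -0.98473363,  0.1737007 ,  0.36073141],
       [-0.9999244 , -0.01197167, -0.00280526,  0.01506722],
       [ 0.00484193, -0.17365586, -0.98479449,  1.21632051],
       [ 0.        ,  0.        ,  0.        ,  1.        ]])}
wrist {'camera_matrix': array([[325.30534442,   0.        , 280.28891629],
       [  0.        , 325.30534442, 209.3576758 ],
       [  0.        ,   0.        ,   1.        ]]), 'tool_from_camera': array([[ 4.03448152e-04, -9.61191338e-01, -2.75882309e-01,
         7.51026191e-02],
       [ 9.99999659e-01,  5.86695161e-04, -5.81691132e-04,
        -7.05721383e-04],
       [ 7.20975294e-04, -2.75881980e-01,  9.61191247e-01,
        -1.51859815e-01],
       [ 0.00000000e+00,  0.00000000e+00,  0.00000000e+00,
         1.00000000e+00]])}
```

View pics/top0.png

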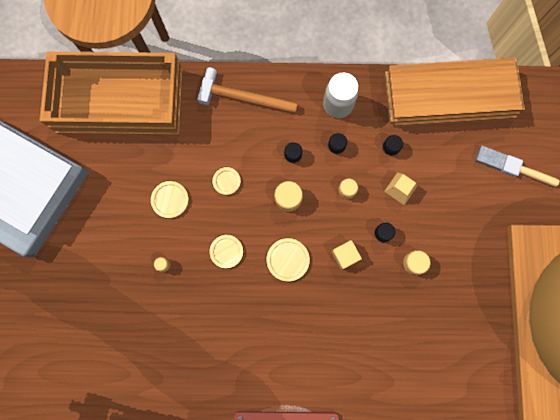

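View pics/scene0.png

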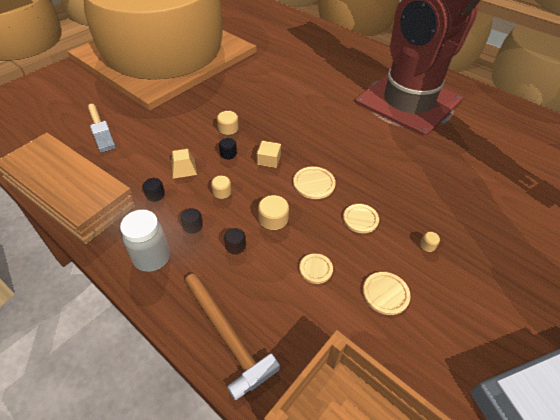

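Top view: the round tan wheels are at (288,195), (418,262), (348,187) and (162,264). The boards are at (288,260), (170,199), (227,251) and (227,181). The brick is at (347,254), the pyramid at (401,187), and there are four black look-alikes. Next I'll measure them.

```bash
cat > h.py <<'E'
import numpy as np, cv2
from station import telemetry, vision
def cam(n,st=None):
    m=vision.camera_model(n); K=m['camera_matrix']
    if n=='wrist':
        from scipy.spatial.transform import Rotation as R
        T=np.eye(4);T[:3,:3]=R.from_euler('xyz',st['ee_rot'],degrees=True).as_matrix();T[:3,3]=st['tcp_pos']
        return K,T@m['tool_from_camera']
    return K,m['extrinsics']
def ray(K,T,uv,z):
    d=T[:3,:3]@np.linalg.inv(K)@np.r_[uv,1.]; o=T[:3,3]
    return o+d*(z-o[2])/d[2]
def proj(K,T,P):
    p=np.linalg.inv(T)@np.r_[P,1.]; q=K@p[:3]; return q[:2]/q[2]
def circ(K,T,cnt,z):
    P=np.array([ray(K,T,c.astype(float),z)[:2] for c in cnt.reshape(-1,2)]).astype(np.float32)
    return P
E
python3 - <<'E'
from h import *
im=cv2.imread('pics/top0.png'); hsv=cv2.cvtColor(im,cv2.COLOR_BGR2HSV)
for p in [(170,199),(227,181),(288,190),(348,185),(162,262),(346,252),(288,260),(418,260),(400,182),(300,330),(288,208)]:
    print(p,hsv[p[1],p[0]])
K,T=cam('top')
m=cv2.inRange(hsv,(18,60,150),(35,255,255))
cv2.imwrite('pics/mask0.png',m)
n,l,s,c=cv2.connectedComponentsWithStats(m)
for i in range(1,n):
    if 60<s[i,4]<4000 and 100<s[i,1]<300:
        cn=cv2.findContours((l==i).astype(np.uint8),cv2.RETR_EXTERNAL,cv2.CHAIN_APPROX_NONE)[0][0]
        P=circ(K,T,cn,0.01); (e,r)=cv2.minEnclosingCircle(P)
        print(c[i].round(1),s[i],'z10 centre',np.round(e,4),'r',round(r*1000,1),'min/max',np.round(P.ptp(0) if hasattr(P,'ptp') else np.ptp(P,0),4))
E
```

```text
(170, 199) [ 25  85 254]
(227, 181) [ 25  85 254]
(288, 190) [ 24 105 253]
(348, 185) [ 24 107 253]
(162, 262) [ 24 105 253]
(346, 252) [ 25 103 253]
(288, 260) [ 27  72 255]
(418, 260) [ 24 106 253]
(400, 182) [ 24 107 253]
(300, 330) [ 11 167 147]
(288, 208) [ 17 139 178]
[226.2 180.7] [213 167  27  27 551] z10 centre [0.6394 0.1492] r 33.0 min/max [0.0639 0.0626]
[539.6 175.4] [521 167  38  18 222] z10 centre [ 0.6617 -0.6032] r 47.2 min/max [0.041  0.0874]
[401.1 186.4] [385 173  31  31 398] z10 centre [ 0.6261 -0.2677] r 37.7 min/max [0.0731 0.0723]
[348.3 186.7] [339 179  19  16 227] z10 centre [ 0.6262 -0.1418] r 22.8 min/max [0.0368 0.0431]
[169.6 199.2] [151 181  37  37 970] z10 centre [0.5925 0.283 ] r 44.3 min/max [0.0872 0.0862]
[288.  194.3] [275 182  27  27 555] z10 centre [0.6058 0.    ] r 33.3 min/max [0.0631 0.062 ]
[225.5 250.5] [210 235  33  33 737] z10 centre [0.4706 0.1439] r 39.1 min/max [0.0749 0.0753]
[287.8 259.6] [ 267  239   42   42 1374] z10 centre [4.527e-01 1.000e-04] r 49.8 min/max [0.0955 0.0957]
[346.8 254. ] [333 241  28  27 445] z10 centre [ 0.4659 -0.1378] r 33.1 min/max [0.0609 0.0629]
[417.6 261.6] [404 251  26  22 410] z10 centre [ 0.4501 -0.3006] r 29.8 min/max [0.049  0.0584]
[159.8 263.6] [154 258  13  13 125] z10 centre [0.438  0.2956] r 15.6 min/max [0.0279 0.028 ]
```

```bash
python3 -c "
import cv2
im=cv2.imread('pics/top0.png')[130:290,130:450]
cv2.imwrite('pics/crop0.png',cv2.resize(im,None,fx=2.5,fy=2.5,interpolation=cv2.INTER_CUBIC))"
```

```text
(no output)
```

View pics/crop0.png

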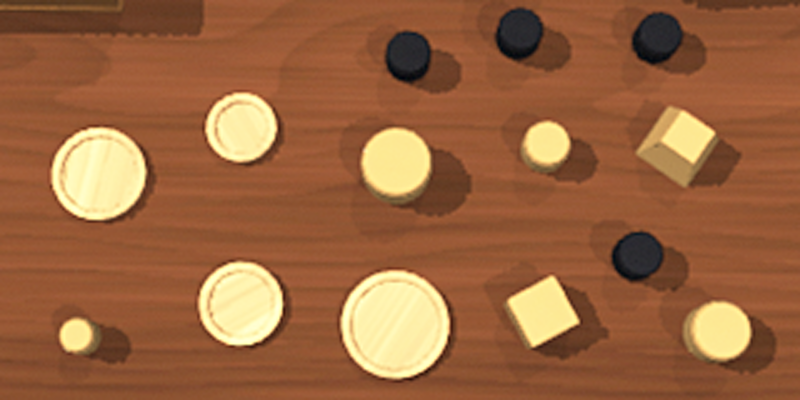

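Run:
```python
from h import *
H=dict(a=.048,b=.044,c=.040,d=.036); D=dict(a=.066,b=.055,c=.044,d=.033)
guess=dict(a=(.586,.0),b=(.437,-.29),c=(.612,-.137),d=(.428,.285))
B=dict(a=(.4527,.0001),b=(.5925,.283),c=(.4706,.1439),d=(.6394,.1492))
def top(n,lo):
    im=cv2.imread(f'pics/{n}0.png'); hsv=cv2.cvtColor(im,cv2.COLOR_BGR2HSV)
    m=cv2.inRange(hsv,(18,40,lo),(35,255,255)); K,T=cam(n)
    N,l,s,c=cv2.connectedComponentsWithStats(m)
    return K,T,N,l,s,c
for n,lo in (('top',225),('scene',215)):
    K,T,N,l,s,c=top(n,lo)
    for nm,G,hz in (('w',guess,H),('board',B,dict.fromkeys('abcd',.01))):
      for k in 'abcd':
        uv=proj(K,T,[*G[k],hz[k]])
        i=min(range(1,N),key=lambda i:np.hypot(*(c[i]-uv))+(1e3 if s[i,4]<50 else 0))
        cn=cv2.findContours((l==i).astype(np.uint8),cv2.RETR_EXTERNAL,cv2.CHAIN_APPROX_NONE)[0][0]
        P=circ(K,T,cn,hz[k]); e,ax,an=cv2.fitEllipse(P)
        print(n,nm,k,c[i].round(0),'ctr',np.round(e,4),'axes mm',np.round(np.array(ax)*1e3,1))
```

```text
top w a [288. 194.] ctr [0.5995 0.0006] axes mm [58.9 60.4]
top w b [418. 262.] ctr [ 0.4483 -0.2951] axes mm [48.  49.9]
top w c [348. 187.] ctr [ 0.6208 -0.1399] axes mm [36.9 38.6]
top w d [160. 263.] ctr [0.4377 0.2904] axes mm [25.8 26.9]
top board a [288. 259.] ctr [ 4.527e-01 -1.000e-04] axes mm [96.  97.5]
top board b [169. 199.] ctr [0.5923 0.2828] axes mm [85.5 86.4]
top board c [226. 251.] ctr [0.4702 0.144 ] axes mm [74.7 75.8]
top board d [226. 181.] ctr [0.6391 0.1488] axes mm [63.2 63.7]
scene w a [274. 207.] ctr [0.6017 0.0037] axes mm [57.6 62.6]
scene w b [227. 117.] ctr [ 0.45   -0.2926] axes mm [46.1 52. ]
scene w c [221. 182.] ctr [ 0.6228 -0.1366] axes mm [34.5 41.4]
scene w d [432. 238.] ctr [0.4389 0.2927] axes mm [23.4 30.5]
scene board a [314. 182.] ctr [0.4534 0.0019] axes mm [94.2 98.4]
scene board b [386. 292.] ctr [0.592  0.2846] axes mm [84.4 86.4]
scene board c [361. 217.] ctr [0.4701 0.1457] axes mm [73.  75.6]
scene board d [316. 267.] ctr [0.6389 0.1506] axes mm [62.8 63.4]
```

Sizes and both views agree to about 2–3 mm, so wheels a to d and boards a to d are identified. The crop shows no other tan cylinders. I'll go to wheel a first.

jog_arm(series=[[[0.027,-0.039,-0.005],0.03],[[0.054,-0.078,-0.01],0.06],[[0.081,-0.118,-0.015],0.09],[[0.109,-0.157,-0.02],0.12],[[0.136,-0.196,-0.03],0.15],[[0.163,-0.235,-0.04],0.18],[[0.19,-0.274,-0.05],0.22],[[0.217,-0.313,-0.06],0.257]], grip=1, force=15)

```text
time_s: 1.15
tcp_pos: [0.3833, 0.3137, 0.1725]
ee_rot: [-179.9, 0.0, -180.0]
contact_force: [1.2, 0.2, -0.3]
grip_width: 0.0872
```

jog_arm(series=[[[0.03,-0.043,0],0],[[0.06,-0.086,0],0],[[0.09,-0.13,0],0],[[0.12,-0.173,0],0],[[0.15,-0.216,0],0],[[0.18,-0.26,-0.01],0],[[0.217,-0.312,-0.02],0],[[0.217,-0.312,-0.02],0]])

```text
time_s: 2.15
tcp_pos: [0.6011, -0.0039, 0.1514]
ee_rot: [-179.7, -0.0, 179.6]
contact_force: [0.4, 0.7, 0.4]
grip_width: 0.0871
```

```bash
cat > w.py <<'E'
from h import *
import sys
def wheel(h,name,lo=225,zs=None):
    st=telemetry.state(); im=vision.read_camera('wrist')[:,:,::-1]; cv2.imwrite(f'pics/{name}.png',im)
    K,T=cam('wrist',st); hsv=cv2.cvtColor(np.ascontiguousarray(im),cv2.COLOR_BGR2HSV)
    m=cv2.inRange(hsv,(18,40,lo),(35,255,255)); N,l,s,c=cv2.connectedComponentsWithStats(m)
    print('tcp',st['tcp_pos'].round(4),'yaw',st['ee_rot'][2].round(1),'w',st['grip_width'])
    for i in range(1,N):
        if s[i,4]>400:
            cn=cv2.findContours((l==i).astype(np.uint8),cv2.RETR_EXTERNAL,cv2.CHAIN_APPROX_NONE)[0][0]
            e,ax,an=cv2.fitEllipse(circ(K,T,cn,h)); print(c[i].round(0),s[i],'ctr',np.round(e,4),'axes',np.round(np.array(ax)*1e3,1))
if __name__=='__main__': wheel(float(sys.argv[1]),sys.argv[2])
E
python3 w.py 0.048 wa1
```

```text
tcp [ 0.6011 -0.0039  0.1514] yaw 179.6 w 0.08708244342129151
[103.  33.] [  58    0   90   78 4376] ctr [ 0.4696 -0.1306] axes [47.7 55.3]
[285.  38.] [ 225    0  123   88 8649] ctr [ 0.4727 -0.0024] axes [62.1 85.5]
[461.  45.] [ 416    0   95   96 6779] ctr [0.479  0.1252] axes [63.3 66.6]
[554. 198.] [547 167  13  61 561] ctr [0.5912 0.2151] axes [10.  53.2]
[288. 210.] [ 252  176   74   70 4081] ctr [0.6008 0.001 ] axes [59.1 59.7]
[439. 235.] [ 408  207   69   63 2835] ctr [0.6237 0.1271] axes [50.6 53.2]
[125. 233.] [ 103  212   46   42 1482] ctr [ 0.6191 -0.1352] axes [36.  37.5]
```

View pics/wa1.png

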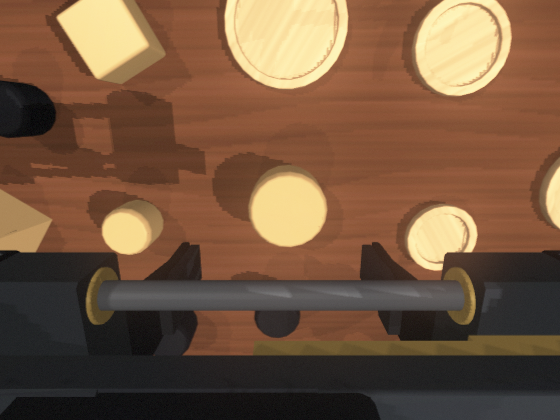

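The wrist view shows wheel a's top at (288,210), which gives (0.601, 0.001), and both fingers clear it. Descending.

jog_arm(series=[[[0,0.005,-0.01],0],[[0,0.005,-0.03],0],[[0,0.005,-0.055],0],[[0,0.005,-0.08],0],[[0,0.005,-0.1],0],[[0,0.005,-0.12],0],[[0,0.005,-0.13],0],[[0,0.005,-0.13],0]])

```text
time_s: 3.2
tcp_pos: [0.6002, 0.0037, 0.021]
ee_rot: [-179.8, -0.1, 179.8]
contact_force: [0.2, 0.6, 0.6]
grip_width: 0.0869
```

jog_arm(series=[[[0,0,0],0],[[0,0,0],0],[[0,0,0],0],[[0,0,0],0],[[0,0,0],0],[[0,0,0],0],[[0,0,0],0],[[0,0,0],0]], grip=0, force=15)

```text
time_s: 4.2
tcp_pos: [0.6006, 0.0034, 0.0216]
ee_rot: [-179.8, -0.1, 179.8]
contact_force: [-0.0, -0.4, 5.5]
grip_width: 0.0657
```

Wheel a is gripped at 65.7 mm opening. Lifting and carrying it to board a.

jog_arm(series=[[[0,0,0.005],0],[[0,0,0.02],0],[[0,0,0.04],0],[[-0.02,-0.001,0.05],0],[[-0.05,-0.001,0.05],0],[[-0.09,-0.002,0.05],0],[[-0.13,-0.002,0.05],0],[[-0.147,-0.002,0.05],0]])

```text
time_s: 5.2
tcp_pos: [0.4519, 0.0015, 0.0725]
ee_rot: [-179.9, -0.1, 179.8]
contact_force: [0.1, 0.2, -1.6]
grip_width: 0.0656
```

jog_arm(series=[[[0,0,0],0],[[0,0,0],0]])

```text
time_s: 5.45
tcp_pos: [0.4532, 0.0017, 0.0735]
ee_rot: [-179.9, 0.1, 179.8]
contact_force: [0.7, 0.6, -1.5]
grip_width: 0.0653
```

```bash
python3 w.py 0.010 wa2
```

```text
tcp [0.4532 0.0017 0.0735] yaw 179.8 w 0.06528941181820522
[274. 193.] [ 208  158  142   89 5451] ctr [0.4536 0.0005] axes [89.4 94.6]
[514. 239.] [486 210  51  54 538] ctr [0.4572 0.1554] axes [25.8 53.2]
[ 53. 241.] [   9  214   86   56 2126] ctr [ 0.4633 -0.16  ] axes [28.9 63.2]
[277. 257.] [ 215  229  127   51 4488] ctr [ 0.4753 -0.0018] axes [38.  98.5]
```

View pics/wa2.png

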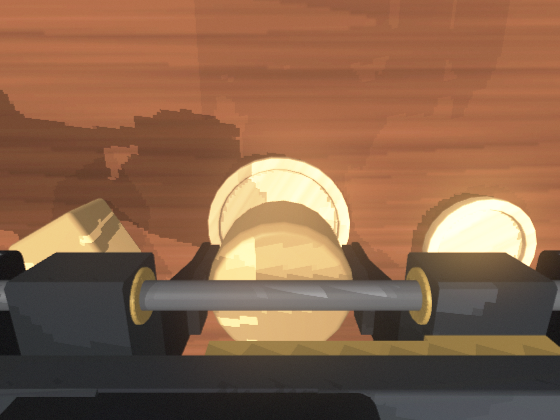

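Wheel a hangs level over board a: wheel at about (280,250), far rim at (274,165). Lowering until it touches.

jog_arm(series=[[[0,-0.001,-0.01],0],[[0,-0.001,-0.022],0],[[0,-0.001,-0.032],0],[[0,-0.001,-0.038],0],[[0,-0.001,-0.041],0],[[0,-0.001,-0.043],0],[[0,-0.001,-0.044],0],[[0,-0.001,-0.045],0]])

```text
time_s: 6.5
tcp_pos: [0.4533, 0.0006, 0.0284]
ee_rot: [-179.9, 0.1, 179.8]
contact_force: [0.4, 0.8, -2.3]
grip_width: 0.0654
```

jog_arm(series=[[[0,0,0],0],[[0,0,0],0]])

```text
time_s: 6.75
tcp_pos: [0.4534, 0.0006, 0.0285]
ee_rot: [-179.9, 0.1, 179.8]
contact_force: [1.2, -0.8, -2.1]
grip_width: 0.0652
```

jog_arm(series=[[[0,0,-0.0005],0],[[0,0,-0.001],0],[[0,0,-0.0015],0],[[0,0,-0.0015],0]])

```text
time_s: 7.25
tcp_pos: [0.4536, 0.0007, 0.0275]
ee_rot: [-179.9, 0.1, 179.8]
contact_force: [-3.1, 0.5, 8.7]
grip_width: 0.0653
```

Contact: the vertical force went from -2 N to +8.7 N. Releasing.

jog_arm(series=[[[0,0,0.0005],0],[[0,0,0.0005],0],[[0,0,0.0005],0],[[0,0,0.0005],0],[[0,0,0.0005],0],[[0,0,0.0005],0]], grip=1)

```text
time_s: 8.0
tcp_pos: [0.4536, 0.0007, 0.028]
ee_rot: [-179.9, 0.1, 179.8]
contact_force: [0.2, -0.1, -0.1]
grip_width: 0.0871
```

jog_arm(series=[[[0,0,0.01],0],[[0,0,0.025],0],[[0,0,0.045],0],[[0,0,0.065],0],[[0,0,0.085],0],[[0,-0.03,0.1],0],[[0,-0.06,0.11],0],[[0,-0.1,0.115],0]])

```text
time_s: 9.0
tcp_pos: [0.4541, -0.0999, 0.1448]
ee_rot: [-180.0, 0.2, 179.8]
contact_force: [1.7, -0.0, -0.2]
grip_width: 0.087
```

jog_arm(series=[[[0,-0.04,0.005],0],[[-0.002,-0.08,0.005],0],[[-0.003,-0.12,0.005],0],[[-0.005,-0.16,0.005],0],[[-0.005,-0.185,0.005],0],[[-0.005,-0.194,0.005],0],[[-0.005,-0.194,0.005],0]])

```text
time_s: 9.88
tcp_pos: [0.4491, -0.2937, 0.1502]
ee_rot: [180.0, 0.2, 179.8]
contact_force: [1.0, 0.1, 0.2]
grip_width: 0.0869
```

```bash
python3 w.py 0.044 wb1
python3 - <<'E'
from h import *
im=vision.read_camera('scene')[:,:,::-1]; cv2.imwrite('pics/s1.png',cv2.resize(np.ascontiguousarray(im[80:330,130:480]),None,fx=2.2,fy=2.2))
E
```

```text
tcp [ 0.4491 -0.2937  0.1502] yaw 179.8 w 0.08690644644541082
[552. 207.] [542 174  18  73 743] ctr [ 0.449  -0.0708] axes [13.9 59.7]
[279. 199.] [246 177  65  63 682] ctr [ 0.4476 -0.2962] axes [52.3 54.1]
[459. 212.] [431 188  73  65 647] ctr [ 0.4605 -0.1384] axes [53.4 59. ]
[ 15. 224.] [   0  194   37   58 1728] ctr [ 0.4627 -0.5168] axes [29.6 59.8]
```

View pics/wb1.png

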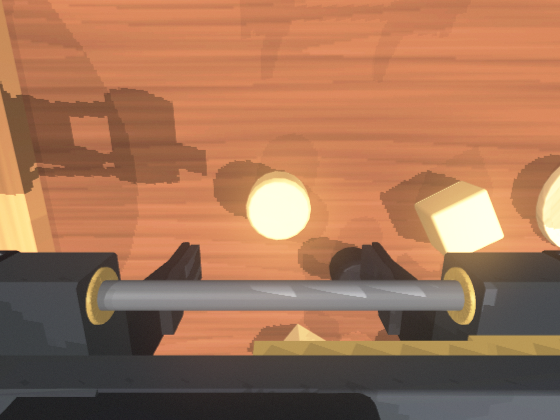

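View pics/s1.png

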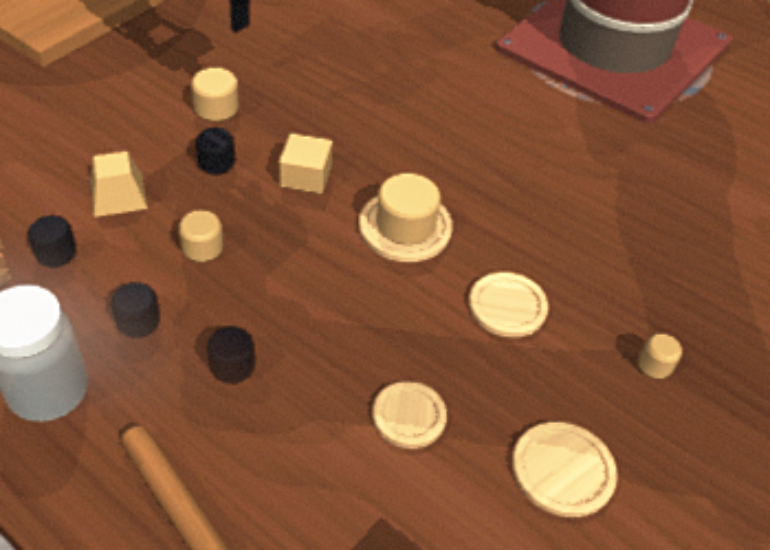

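Wheel a stands inside board a's rim (crop, 407,215). In the wrist view wheel b's top is at (279,205), about (0.448, -0.295). The black look-alike at (345,262) is clear of the fingers. Descending.

jog_arm(series=[[[-0.001,-0.002,-0.01],0],[[-0.001,-0.002,-0.03],0],[[-0.001,-0.002,-0.055],0],[[-0.001,-0.002,-0.08],0],[[-0.001,-0.002,-0.1],0],[[-0.001,-0.002,-0.12],0],[[-0.001,-0.002,-0.129],0],[[-0.001,-0.002,-0.129],0]])

```text
time_s: 10.98
tcp_pos: [0.4481, -0.2947, 0.0205]
ee_rot: [180.0, 0.2, 179.9]
contact_force: [-0.2, -0.1, 0.4]
grip_width: 0.0874
```

jog_arm(series=[[[0,0,0],0],[[0,0,0],0],[[0,0,0],0],[[0,0,0],0],[[0,0,0],0],[[0,0,0],0],[[0,0,0],0],[[0,0,0],0]], grip=0, force=15)

```text
time_s: 11.98
tcp_pos: [0.4483, -0.2948, 0.0207]
ee_rot: [180.0, 0.2, 179.9]
contact_force: [-0.4, 0.4, 5.5]
grip_width: 0.0547
```

jog_arm(series=[[[0,0,0.005],0],[[0,0,0.02],0],[[0,0,0.045],0],[[0,0,0.075],0],[[0,0,0.1],0],[[0.008,0.03,0.11],0],[[0.018,0.07,0.11],0],[[0.029,0.115,0.11],0]])

```text
time_s: 12.98
tcp_pos: [0.4774, -0.1792, 0.1318]
ee_rot: [180.0, 0.2, 179.8]
contact_force: [0.9, 0.5, -1.8]
grip_width: 0.0548
```

jog_arm(series=[[[0.012,0.048,0],0],[[0.024,0.096,0],0],[[0.036,0.144,0],0],[[0.048,0.192,0],0],[[0.06,0.24,0],0],[[0.072,0.288,0],0],[[0.084,0.336,0],0],[[0.096,0.384,0],0]])

```text
time_s: 13.98
tcp_pos: [0.5738, 0.2062, 0.1328]
ee_rot: [180.0, 0.3, 179.8]
contact_force: [1.2, -0.8, -1.0]
grip_width: 0.0545
```

jog_arm(series=[[[0.009,0.04,0],0],[[0.016,0.068,-0.01],0],[[0.018,0.077,-0.03],0],[[0.018,0.077,-0.05],0],[[0.018,0.077,-0.06],0],[[0.018,0.077,-0.062],0],[[0.018,0.077,-0.062],0]])

```text
time_s: 14.85
tcp_pos: [0.5922, 0.2825, 0.0713]
ee_rot: [180.0, 0.3, 179.7]
contact_force: [0.3, 0.9, -0.6]
grip_width: 0.0549
```

```bash
python3 w.py 0.010 wb2
```

```text
tcp [0.5922 0.2825 0.0713] yaw 179.7 w 0.0548587255169544
[54. 48.] [    0     0   112   105 10025] ctr [0.4777 0.1485] axes [59.1 69.8]
[300. 198.] [ 250  168   96   76 3732] ctr [0.5733 0.2943] axes [36.6 70.2]
```

View pics/wb2.png

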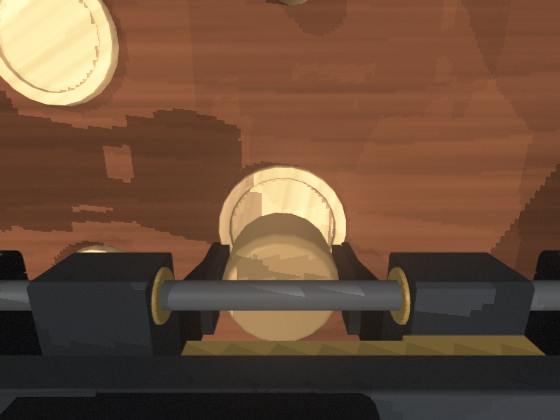

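Wheel b hangs centred over board b: rim centre at column about 283, wheel at about 282. Lowering.

jog_arm(series=[[[0,0.001,-0.01],0],[[0,0.001,-0.022],0],[[0,0.001,-0.032],0],[[0,0.001,-0.038],0],[[0,0.001,-0.041],0],[[0,0.001,-0.0425],0],[[0,0.001,-0.0435],0],[[0,0.001,-0.044],0]])

```text
time_s: 15.9
tcp_pos: [0.5924, 0.2839, 0.0277]
ee_rot: [179.9, 0.4, 179.7]
contact_force: [0.5, -0.1, -1.1]
grip_width: 0.0544
```

jog_arm(series=[[[0,0,0],0],[[0,0,-0.0005],0],[[0,0,-0.0005],0]])

```text
time_s: 16.27
tcp_pos: [0.5924, 0.2839, 0.0272]
ee_rot: [179.9, 0.4, 179.7]
contact_force: [0.3, -0.0, -0.4]
grip_width: 0.0544
```

jog_arm(series=[[[0,0,-0.0005],0],[[0,0,-0.001],0],[[0,0,-0.001],0]])

```text
time_s: 16.65
tcp_pos: [0.5926, 0.284, 0.0268]
ee_rot: [179.9, 0.4, 179.7]
contact_force: [-0.8, -1.2, 5.0]
grip_width: 0.0547
```

jog_arm(series=[[[0,0,0.0003],0],[[0,0,0.0003],0],[[0,0,0.0003],0],[[0,0,0.0003],0],[[0,0,0.0003],0],[[0,0,0.0003],0]], grip=1)

```text
time_s: 17.4
tcp_pos: [0.5926, 0.284, 0.0271]
ee_rot: [179.9, 0.4, 179.7]
contact_force: [0.9, -0.7, -0.5]
grip_width: 0.0866
```

jog_arm(series=[[[0,0,0.01],0],[[0,0,0.025],0],[[0,0,0.05],0],[[0,0,0.08],0],[[0.001,-0.02,0.1],0],[[0.003,-0.05,0.115],0],[[0.006,-0.09,0.12],0],[[0.009,-0.135,0.122],0]])

```text
time_s: 18.4
tcp_pos: [0.6014, 0.1452, 0.1496]
ee_rot: [179.9, 0.4, 179.6]
contact_force: [0.7, -0.7, -0.5]
grip_width: 0.0867
```

jog_arm(series=[[[0.003,-0.045,0],0],[[0.006,-0.09,0],0],[[0.01,-0.135,0],0],[[0.013,-0.18,0],0],[[0.016,-0.225,0],0],[[0.019,-0.265,0],0],[[0.019,-0.285,0],0],[[0.019,-0.287,0],0]])

```text
time_s: 19.4
tcp_pos: [0.6194, -0.1439, 0.1496]
ee_rot: [179.9, 0.3, 179.5]
contact_force: [-0.3, -0.1, 0.3]
grip_width: 0.0869
```

```bash
python3 w.py 0.040 wc1
```

```text
tcp [ 0.6194 -0.1439  0.1496] yaw 179.5 w 0.0868742663650754
[301.  31.] [254   0  84  57 873] ctr [ 0.4353 -0.1293] axes [ 66.6 121.8]
[458.  18.] [ 400    0  134   59 2233] ctr [ 0.481  -0.0178] axes [36.3 82.3]
[159. 215.] [ 100  185   91   66 1935] ctr [ 0.6278 -0.2586] axes [47.5 75.2]
[285. 206.] [261 186  51  49 598] ctr [ 0.6207 -0.1403] axes [41.3 41.6]
```

View pics/wc1.png

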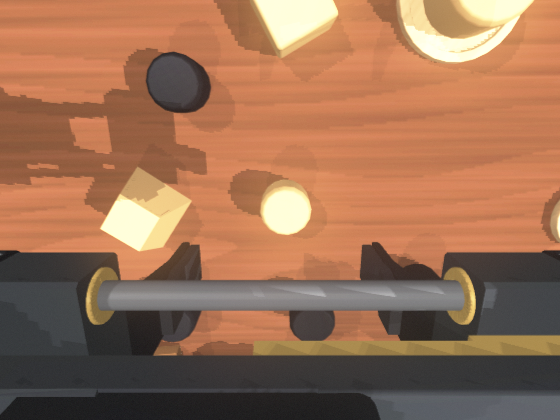

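Wheel c's top is at (285,210), about (0.621, -0.140). The nearest pyramid corner at (190,205) is about 28 mm beyond the left finger. Descending.

jog_arm(series=[[[0.0015,0.004,-0.01],0],[[0.0015,0.004,-0.03],0],[[0.0015,0.004,-0.055],0],[[0.0015,0.004,-0.08],0],[[0.0015,0.004,-0.1],0],[[0.0015,0.004,-0.12],0],[[0.0015,0.004,-0.1285],0],[[0.0015,0.004,-0.1285],0]])

```text
time_s: 20.45
tcp_pos: [0.6212, -0.1382, 0.0205]
ee_rot: [179.9, 0.3, 179.6]
contact_force: [0.1, -0.8, -0.4]
grip_width: 0.087
```

jog_arm(series=[[[0,0,0],0],[[0,0,0],0],[[0,0,0],0],[[0,0,0],0],[[0,0,0],0],[[0,0,0],0],[[0,0,0],0],[[0,0,0],0]], grip=0, force=12)

```text
time_s: 21.45
tcp_pos: [0.6212, -0.1382, 0.0206]
ee_rot: [179.9, 0.3, 179.6]
contact_force: [-0.6, -0.9, 2.1]
grip_width: 0.0432
```

jog_arm(series=[[[0,0,0.005],0],[[0,0,0.02],0],[[0,0,0.045],0],[[0,0,0.075],0],[[0,0,0.1],0],[[-0.014,0.026,0.11],0],[[-0.033,0.062,0.11],0],[[-0.054,0.101,0.11],0]])

```text
time_s: 22.45
tcp_pos: [0.5669, -0.0367, 0.1317]
ee_rot: [179.9, 0.4, 179.5]
contact_force: [0.1, 0.8, 0.8]
grip_width: 0.0436
```

jog_arm(series=[[[-0.02,0.037,0],0],[[-0.04,0.075,0],0],[[-0.06,0.113,0],0],[[-0.08,0.15,0],0],[[-0.097,0.182,-0.01],0],[[-0.097,0.182,-0.03],0],[[-0.097,0.182,-0.055],0],[[-0.097,0.182,-0.061],0]])

```text
time_s: 23.45
tcp_pos: [0.4694, 0.1449, 0.0704]
ee_rot: [179.9, 0.3, 179.5]
contact_force: [0.0, -0.4, 0.3]
grip_width: 0.0436
```

jog_arm(series=[[[0,0,0],0]])

```text
time_s: 23.58
tcp_pos: [0.4696, 0.1447, 0.071]
ee_rot: [179.9, 0.3, 179.5]
contact_force: [-0.6, -0.3, -0.9]
grip_width: 0.0437
```

```bash
python3 w.py 0.010 wc2
```

```text
tcp [0.4696 0.1447 0.071 ] yaw 179.5 w 0.043657998958895154
[ 55. 203.] [    0   134   143   146 10081] ctr [ 0.4555 -0.0046] axes [ 84.1 105.6]
[515. 185.] [496 163  57  53 814] ctr [0.4436 0.3079] axes [32.5 35.6]
[262. 218.] [ 225  174  106   79 1958] ctr [0.4593 0.1436] axes [53.1 67.7]
[282. 263.] [ 243  241   77   39 2280] ctr [0.4962 0.1451] axes [31.3 55. ]
[280. 317.] [248 311  66  16 704] ctr [0.5402 0.1433] axes [12.8 50.9]
```

View pics/wc2.png

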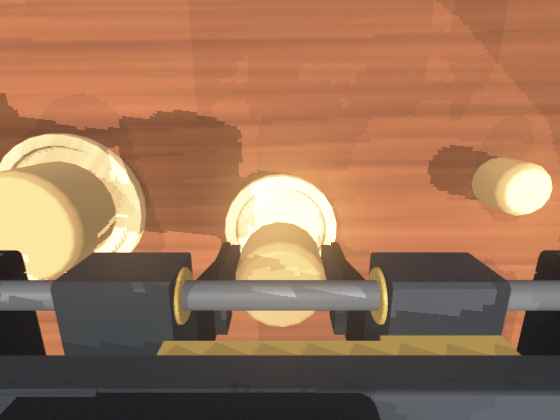

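Wheel c (282,275) is centred over board c (rim column about 281). Lowering.

jog_arm(series=[[[0,0,-0.01],0],[[0,0,-0.022],0],[[0,0,-0.032],0],[[0,0,-0.038],0],[[0,0,-0.041],0],[[0,0,-0.0425],0],[[0,0,-0.0435],0],[[0,0,-0.0435],0]])

```text
time_s: 24.62
tcp_pos: [0.47, 0.1449, 0.0279]
ee_rot: [179.9, 0.4, 179.5]
contact_force: [0.1, 0.1, -0.5]
grip_width: 0.0435
```

jog_arm(series=[[[0,0,-0.0005],0],[[0,0,-0.001],0],[[0,0,-0.001],0]])

```text
time_s: 25.0
tcp_pos: [0.4699, 0.1449, 0.0269]
ee_rot: [179.9, 0.4, 179.5]
contact_force: [1.0, 0.2, -0.8]
grip_width: 0.0432
```

jog_arm(series=[[[0,0,-0.0003],0],[[0,0,-0.0006],0],[[0,0,-0.0006],0]])

```text
time_s: 25.38
tcp_pos: [0.47, 0.1449, 0.0265]
ee_rot: [179.9, 0.4, 179.5]
contact_force: [-1.6, -0.4, 3.1]
grip_width: 0.0433
```

jog_arm(series=[[[0,0,0.0002],0],[[0,0,0.0002],0],[[0,0,0.0002],0],[[0,0,0.0002],0],[[0,0,0.0002],0],[[0,0,0.0002],0],[[0,0,0.0002],0]], grip=1)

```text
time_s: 26.25
tcp_pos: [0.47, 0.1449, 0.0266]
ee_rot: [179.9, 0.4, 179.5]
contact_force: [-0.2, 0.1, -0.4]
grip_width: 0.0868
```

jog_arm(series=[[[0,0,0.01],0],[[0,0,0.025],0],[[0,0,0.05],0],[[0,0,0.08],0],[[-0.008,0.035,0.105],0],[[-0.016,0.075,0.12],0],[[-0.025,0.115,0.123],0],[[-0.032,0.146,0.123],0]])

```text
time_s: 27.25
tcp_pos: [0.4379, 0.2929, 0.1515]
ee_rot: [179.8, 0.5, 179.5]
contact_force: [0.2, -0.3, -0.3]
grip_width: 0.0869
```

jog_arm(series=[[[0,0,0],0]])

```text
time_s: 27.38
tcp_pos: [0.4369, 0.2954, 0.1525]
ee_rot: [179.7, 0.5, 179.7]
contact_force: [-0.1, 0.1, -1.2]
grip_width: 0.087
```

```bash
python3 w.py 0.036 wd1
```

```text
tcp [0.4369 0.2954 0.1525] yaw 179.7 w 0.087039494837764
[ 18. 214.] [  0 183  28  67 432] ctr [0.449  0.0467] axes [53.  70.3]
[123. 234.] [  81  206   75   65 1459] ctr [0.4643 0.1512] axes [51.  61.7]
[243. 329.] [229 311  51  45 775] ctr [0.5676 0.2708] axes [50.2 51.7]
```

View pics/wd1.png

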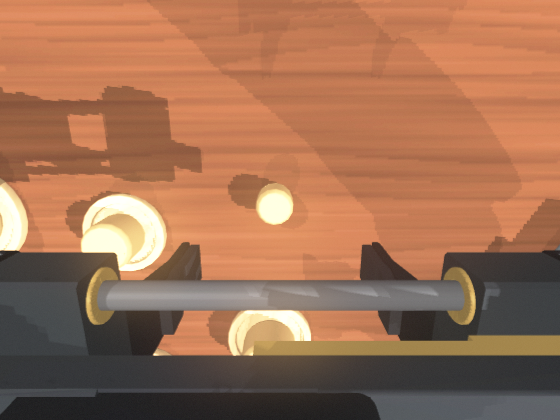

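Wheel d's top is at (274,204), about (0.438, 0.290) and matching the top view. Descending.

jog_arm(series=[[[0.001,-0.005,-0.01],0],[[0.001,-0.005,-0.03],0],[[0.001,-0.005,-0.055],0],[[0.001,-0.005,-0.08],0],[[0.001,-0.005,-0.1],0],[[0.001,-0.005,-0.12],0],[[0.001,-0.005,-0.1315],0],[[0.001,-0.005,-0.1315],0]])

```text
time_s: 28.42
tcp_pos: [0.4385, 0.2877, 0.0205]
ee_rot: [179.8, 0.5, 179.6]
contact_force: [0.8, -0.3, -0.2]
grip_width: 0.0874
```

jog_arm(series=[[[0,0,0],0],[[0,0,0],0],[[0,0,0],0],[[0,0,0],0],[[0,0,0],0],[[0,0,0],0],[[0,0,0],0],[[0,0,0],0]], grip=0, force=10)

```text
time_s: 29.42
tcp_pos: [0.4385, 0.2878, 0.0206]
ee_rot: [179.8, 0.5, 179.6]
contact_force: [0.1, 0.6, 0.4]
grip_width: 0.032
```

jog_arm(series=[[[0,0,0.005],0],[[0,0,0.02],0],[[0,0,0.045],0],[[0,0,0.075],0],[[0,0,0.1],0],[[0.024,-0.017,0.11],0],[[0.055,-0.038,0.11],0],[[0.09,-0.062,0.11],0]])

```text
time_s: 30.42
tcp_pos: [0.5294, 0.2257, 0.1321]
ee_rot: [179.7, 0.5, 179.6]
contact_force: [1.1, 0.1, 0.3]
grip_width: 0.0324
```

jog_arm(series=[[[0.03,-0.02,0],0],[[0.065,-0.044,0],0],[[0.095,-0.065,0],0],[[0.11,-0.076,-0.01],0],[[0.11,-0.076,-0.03],0],[[0.11,-0.076,-0.05],0],[[0.11,-0.076,-0.061],0],[[0.11,-0.076,-0.061],0]])

```text
time_s: 31.42
tcp_pos: [0.6382, 0.1504, 0.0699]
ee_rot: [179.8, 0.4, 179.7]
contact_force: [0.5, 0.4, -1.2]
grip_width: 0.0321
```

```bash
python3 w.py 0.010 wd2
```

```text
tcp [0.6382 0.1504 0.0699] yaw 179.7 w 0.03214963396133958
[268.   8.] [ 224    0   90   20 1185] ctr [0.5039 0.1433] axes [ 9.7 53.6]
[502. 107.] [ 453   92   96   33 1665] ctr [0.5592 0.2887] axes [15.9 52.8]
[525. 174.] [ 484  128   76   92 5645] ctr [0.6021 0.3112] axes [50.7 62.5]
[284. 214.] [ 245  186   82   65 3139] ctr [0.6316 0.1521] axes [48.4 53.3]
[456. 211.] [ 421  189   83   38 1261] ctr [0.6254 0.2693] axes [15.3 57.1]
```

View pics/wd2.png

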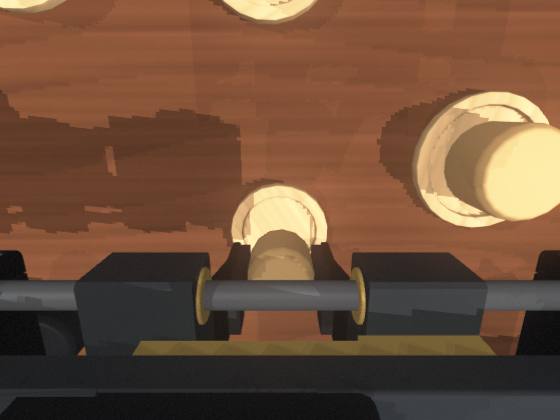

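Wheel d (281,260) is centred over board d (column about 280). Wheel b stands in its board at (500,165). Lowering to the expected contact at z ≈ 0.0266.

jog_arm(series=[[[0.001,0,-0.01],0],[[0.001,0,-0.022],0],[[0.001,0,-0.032],0],[[0.001,0,-0.038],0],[[0.001,0,-0.04],0],[[0.001,0,-0.0415],0],[[0.001,0,-0.0425],0],[[0.001,0,-0.0425],0]])

```text
time_s: 32.48
tcp_pos: [0.64, 0.1503, 0.0285]
ee_rot: [179.7, 0.5, 179.7]
contact_force: [-0.1, -0.4, -1.0]
grip_width: 0.0325
```

jog_arm(series=[[[0,0,-0.0003],0],[[0,0,-0.0006],0],[[0,0,-0.0006],0]])

```text
time_s: 32.85
tcp_pos: [0.64, 0.1503, 0.0279]
ee_rot: [179.7, 0.5, 179.7]
contact_force: [0.4, 0.1, -0.8]
grip_width: 0.0325
```

jog_arm(series=[[[0,0,-0.0004],0],[[0,0,-0.0008],0],[[0,0,-0.0012],0],[[0,0,-0.0012],0]])

```text
time_s: 33.35
tcp_pos: [0.64, 0.1503, 0.0267]
ee_rot: [179.7, 0.5, 179.7]
contact_force: [0.1, -0.0, 0.4]
grip_width: 0.0327
```

jog_arm(series=[[[0,0,-0.0002],0],[[0,0,-0.0004],0],[[0,0,-0.0004],0]])

```text
time_s: 33.72
tcp_pos: [0.6401, 0.1504, 0.0266]
ee_rot: [179.7, 0.5, 179.7]
contact_force: [-1.6, 0.1, 5.4]
grip_width: 0.0326
```

Contact. Releasing, then retreating upward and away.

jog_arm(series=[[[0,0,0.0002],0],[[0,0,0.0002],0],[[0,0,0.0002],0],[[0,0,0.0002],0],[[0,0,0.0002],0],[[0,0,0.0002],0],[[0,0,0.0002],0]], grip=1)

```text
time_s: 34.6
tcp_pos: [0.6401, 0.1503, 0.0268]
ee_rot: [179.7, 0.5, 179.7]
contact_force: [-0.8, -0.0, 0.1]
grip_width: 0.0858
```

jog_arm(series=[[[0,0,0.01],0],[[0,0,0.025],0],[[0,0,0.05],0],[[0,0,0.08],0],[[0,0,0.11],0],[[-0.02,0.03,0.14],0],[[-0.04,0.07,0.17],0],[[-0.06,0.11,0.19],0]])

```text
time_s: 35.6
tcp_pos: [0.5801, 0.2613, 0.22]
ee_rot: [179.6, 0.7, 179.6]
contact_force: [0.9, 0.5, 0.4]
grip_width: 0.0867
```

jog_arm(series=[[[-0.03,0.04,0],0],[[-0.07,0.08,0],0],[[-0.11,0.12,0],0],[[-0.15,0.16,0],0],[[-0.2,0.2,0],0],[[-0.25,0.23,0],0],[[-0.3,0.27,0],0],[[-0.33,0.3,0],0]])

```text
time_s: 36.6
tcp_pos: [0.2472, 0.563, 0.2216]
ee_rot: [179.5, 0.6, 179.8]
contact_force: [0.8, 0.6, 0.2]
grip_width: 0.0872
```

Run:
```python
from h import *
for n in ('scene','top'):
    im=vision.read_camera(n)[:,:,::-1]; cv2.imwrite(f'pics/{n}1.png',im)
a=cv2.imread('pics/scene1.png')[80:330,130:480]; cv2.imwrite('pics/s2.png',cv2.resize(a,None,fx=2.2,fy=2.2))
b=cv2.imread('pics/top1.png')[130:290,130:450]; cv2.imwrite('pics/t2.png',cv2.resize(b,None,fx=2.5,fy=2.5))
```

```text
(no output)
```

View pics/s2.png

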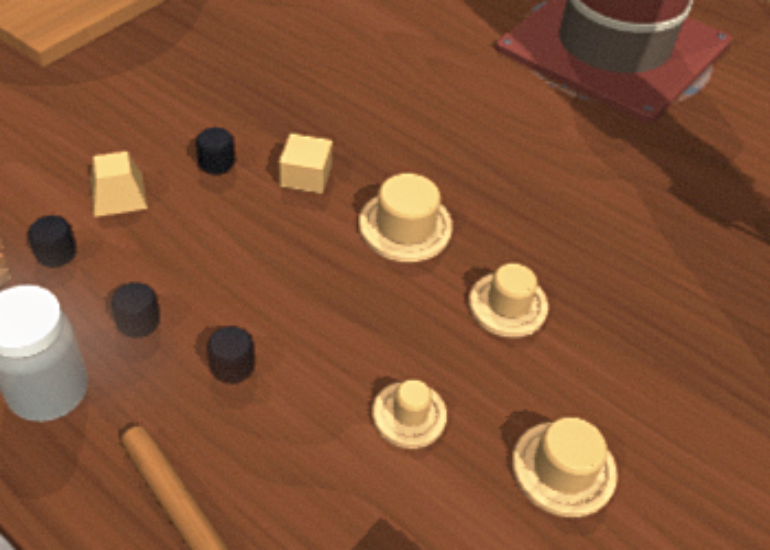

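View pics/t2.png

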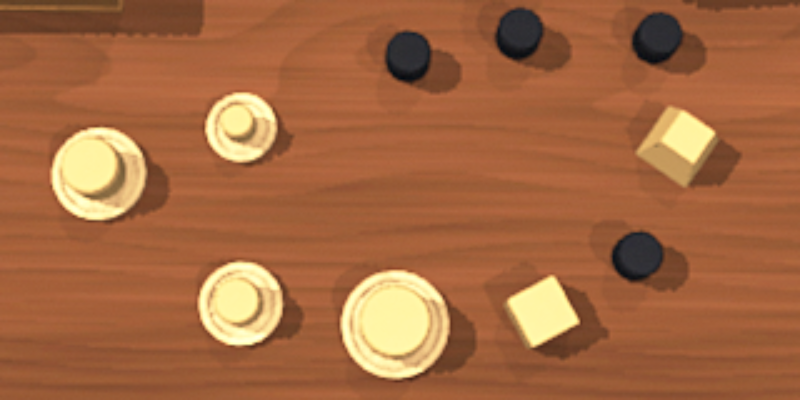

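All four wheels stand level inside their boards. The brick, pyramid and black look-alikes are where they were in the first pictures. Handing in.

```bash
python3 -c "
from station import workorder; print(workorder.job_done())"
```

```text
the job is handed in; nothing more can be done
None
```

All four wheels are on the boards of their own size, placed in order from largest to smallest, and the job was handed in at about 37 s. I lowered each wheel until the wrist force showed it touching the board floor (about 3–9 N up), and only then opened the gripper.

**Final pictures:** the last scene and top views, judged by eye, show every wheel level and inside its rim. The brick, the pyramid and the four black look-alikes are where they stood at the start, and the arm is well clear.

**Disagreements:** the two fixed cameras differed by 2–3 mm on wheel positions, so I averaged them and checked with the wrist camera. For wheel d, overexposure broke the automatic wrist fit. I read its position from the picture instead, and it matched the top view.

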